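Square a blood-grouping tile into the stop corner of a viewing stage

TASK

The white blood-grouping tile lies askew on the black viewing stage and a small vial stands in its way. First take the vial off and stand it upright on the bench; then, gently and only with the held push block, slide the tile flat along the stage until two of its edges lie flush against the two metal stops at the corner. Finally stand the push block upright on the bench beside the stage, and leave the bottle, cup and beaker where they are.

Things in the scene. Friction and masses are not known exactly. Their poses are not given: they have to be found in the camera images.
- stage: Viewing stage, fixed: flat black plate 160 (x) x 200 (y) mm, top face 20 mm above the bench; origin: centre of its underside, at bench level. Two aluminium stop bars, 12 mm wide and 12 mm high above the plate, stand along its +x and +y edges: inner faces at x = +68 and y = +88 mm in its frame, a square corner (16 mm relief gap at the corner). Position and yaw (within 0.3 rad) vary.
- stop_corner (a point): Point on the stage's top face where the planes of the two stops' inner faces meet: (68, 88, 20) mm in the stage's frame; axes parallel to the stage's. Apart from the things listed here the bench is free for 0.30 m to either side of straight ahead and out to 0.65 m from the robot; other clutter is fixed and farther out.
- tile: White ceramic tile with 12 shallow marks (for looks only), 64 (x) x 96 (y) x 7 mm thick, about 0.12 kg, loose on the stage. Origin: centre of its underside. Starts up to 0.3 rad askew to the stage, away from the stops. Fully home its centre is at x = +36, y = +40 mm in the stage's frame with its sides parallel to the stops (long side along the +x stop). Fragile: no hand contact, no hard shoves.
- pusher: Push block, about 0.12 kg, standing upright, loose, on the bench to the left or right of the stage, any yaw: square steel foot 34 x 34 mm and 16 mm high, thin neck, and above it a flat grey grip 16 mm thick (its x) and 30 mm wide (its y) from 28 to 72 mm above its underside. Origin: centre of its underside. Held a few mm above the stage, its foot pushes the tile's edge.
- vial: Small brown screw-cap vial, 25 mm diameter, 48 mm tall, about 0.03 kg, standing loose on the stage between the tile and the +y stop. Origin: centre of its underside.
- bottle: Bystander: buffer bottle, 48 mm diameter, 112 mm tall, standing on the bench at the other side of the stage from the push block. Origin: centre of its underside.
- cup: Bystander: specimen cup with lid, 64 mm diameter, 71 mm tall, standing on the bench between the robot and the stage. Origin: centre of its underside.
- beaker: Bystander: clear glass beaker, 57 mm diameter, 68 mm tall, standing on the bench beyond the +x stop. Origin: centre of its underside.
Not all that is in view belongs to the job. Of the things like the vial, leave any that is blue; of the rest the larger one is meant. Leave any blue look-alike of the pusher alone.

How it is judged:
By the outcome, as a careful person would: the job done as asked, in the order asked, and still so for the second after the job is handed in, with the robot touching nothing.
It also fails if it takes over 64 s, if anything falls off the work surface, if the arm or the gripper's body presses on something with over 40 N, if the wrist force passes 120 N, or if a joint passes its speed limit or range.

ROBOT

A 7-joint arm with a two-finger parallel gripper is mounted at the origin on a cart in front of the work surface, level with it; the furniture and walls round the work are solid. World frame = base frame: x ahead of the robot, y to its left, z up, the work surface at z = 0. Lengths are in m, angles in rad, forces in N, time in s.
With the tool pointing down it reaches from about 0.425 to 0.95 m from the base axis. Payload 4.7 kg.
Tool frame: the origin (TCP) lies between the finger pads; the fingertips stand 8 mm ahead of it and the grasp point (between the pads) lies 11 mm behind it (r.tcp_to_tips is the distance from the TCP to the fingertips, in m); z points along the fingers, y is the line along which they close (so a half turn about z gives the same grasp; the last joint's range is limited). The gripper opens to 85 mm and grips with 20 to 120 N. Pads are 22 mm wide; open, the fingers measure 114 mm over their backs; the gripper's body (76 mm by 85 mm) begins 54 mm behind the grasp point. The pads swing forward as they close: fully open they stand 13 mm farther back than shut.
Start: joints at [-1.298, 0.469, -0.049, 1.532, 0.024, 1.141, -0.082], TCP at [0.201, 0.645, 0.201] pointing down, gripper open.
Joint ranges: [-2.59, 2.59], [-0.33, 1.99], [-1.39, 1.29], [0.1, 2.45], [-1.04, 4.18], [0.21, 1.99], [-2.66, 2.66]. Speed limits (rad/s): [2.57, 2.57, 3.14, 3.14, 3.14, 3.14, 3.14].

INTERFACE

Orientations are given as [roll, pitch, yaw] about the fixed x, y, z axes, in that order (R = Rz(yaw) Ry(pitch) Rx(roll)).
In Python, from workcell import monitor, viewer, finish_job, r gives the robot as it stands.
- The arm moves only by the tool move_arm, never from a script. Its argument "steps" is a list of rows, each a list of 3 entries, a list of its own where there are three numbers: the opening, from 0 (shut) to 1 (fully open), then the shift along the world's x, y, z in m, then the turn about the world's z in degrees. A call has 1 to 12 rows; each row shifts and turns the commanded pose from where the row before left it; what a row does not reach is not made up. A row lasts 1/8 s, in which the tool goes at most 62.5 mm and 10.7 degrees, less where a joint would pass 70% of its speed; a pose out of reach is approached as far as the arm can. A call is refused whole if a number of a shift passes 0.0625 or a number of a turn 10.7, either way. A call with a gripper value outside its range is refused whole. The fingers move at their own pace and stop on an object; the grip force is fixed at half the most. Time passes only in rows, so rows that do not move let the fingers close. It gives the time, the measured TCP pose, the force, the opening and the grip force at its end, in the units of the state.
- monitor.read_state(): the state, without advancing time (a new reading comes with each control period).
- viewer.snapshot(name): name is "scene" or "side" or "wrist"; returns the picture (384x512x3 uint8, red, green, blue); there is no depth.
- viewer.calibration(name): a dict with "camera_matrix" (3x3 intrinsics, pixels), "extrinsics" (4x4, takes a point from camera to world coordinates). Camera axes: x right, y down, z forward; pixel columns grow to the right and rows downward; lengths in m; the calibration is good to about 2 mm. A picture is of the moment at which its call begins: read the wrist's pose just before it. calibration takes no time and is no camera call; for the wrist camera it gives the pose at the moment of the call.
- finish_job(): hands the job in; it is judged then, once.
The state is a dict: "t": time; "q": joint angles; "joint_vel": joint speeds; "joint_torque": joint torques, N m; "ee_pos": TCP position; "orientation": TCP orientation; "contact_force": force on the tool from outside, world axes, zero at the start; "wrist_torque": the same for the moment, N m; "finger_gap": opening from 0.0 (shut) to 1.0 (fully open); "finger_force": force on a finger pad.
Only numpy, scipy, OpenCV 4.12 (cv2) and the standard library are available. Lean on these libraries where they do the work, as an engineer would, in place of code of your own. Each camera call takes 0.05 s, during which the arm holds its last target. There are 200 camera calls.

## Working session

There is one attempt and no reset: what is moved stays moved. The work goes in short steps, Python scripts to look and compute and a tool call to move; the robot and the scene stay as the last step left them, time stands still between calls to the robot, and variables do not carry over. Pictures are saved under pics/ and viewed, at most 10 in all, crops included, and the job is handed in when it is done.

Besides the shell and the picture viewer there is one more tool, called after ">>>" by a JSON object that holds its "api" and its "payload", one argument or row to a line. move_arm: Moves the arm, as the interface text tells. Its arguments: {"type":"object","properties":{"steps":{"type":"array","items":{"type":"array"}}},"required":["steps"]}

```bash
mkdir -p pics; cat > h.py <<'E'
import numpy as np, cv2
from workcell import monitor, viewer, finish_job, r
def snap(cam,name,crop=None,k=1):
    im=viewer.snapshot(cam)[:,:,::-1].copy()
    cv2.imwrite(f'pics/{name}_raw.png',im)
    if crop: x0,y0,x1,y1=crop; im=im[y0:y1,x0:x1]
    if k!=1: im=cv2.resize(im,None,fx=k,fy=k,interpolation=cv2.INTER_CUBIC)
    cv2.imwrite(f'pics/{name}.png',im); return im
def ray(c,uv,z):
    K=np.array(c['camera_matrix']);T=np.array(c['extrinsics'])
    d=T[:3,:3]@np.linalg.solve(K,[uv[0],uv[1],1]);o=T[:3,3]
    return (o+d*(z-o[2])/d[2])
def proj(c,p):
    K=np.array(c['camera_matrix']);T=np.linalg.inv(np.array(c['extrinsics']))
    q=K@(T[:3,:3]@np.array(p)+T[:3,3]); return q[:2]/q[2]
E
python3 - <<'E'
from h import *
a=snap('scene','s0');b=snap('side','d0')
for n in('scene','side','wrist'):
    c=viewer.calibration(n);print(n,np.round(c['camera_matrix'],1).tolist(),np.round(c['extrinsics'],3).tolist())
s=monitor.read_state();print({k:np.round(v,3).tolist() for k,v in s.items()})
cv2.imwrite('pics/both0.png',np.hstack([cv2.resize(a,(400,300)),cv2.resize(b,(400,300))]))
E
```

```text
scene [[389.9, 0.0, 248.6], [0.0, 389.9, 191.2], [0.0, 0.0, 1.0]] [[0.747, -0.413, 0.521, 0.065], [-0.665, -0.456, 0.592, -0.548], [-0.007, -0.788, -0.615, 0.609], [0.0, 0.0, 0.0, 1.0]]
side [[408.9, 0.0, 255.9], [0.0, 408.9, 183.8], [0.0, 0.0, 1.0]] [[-1.0, 0.001, 0.016, 0.527], [-0.011, 0.696, -0.718, 0.654], [-0.012, -0.718, -0.696, 0.643], [0.0, 0.0, 0.0, 1.0]]
wrist [[308.1, 0.0, 252.6], [0.0, 308.1, 190.6], [0.0, 0.0, 1.0]] [[0.296, 0.919, 0.26, 0.134], [0.955, -0.284, -0.084, 0.665], [-0.004, 0.273, -0.962, 0.373], [0.0, 0.0, 0.0, 1.0]]
{'t': 0.1, 'q': [-1.298, 0.469, -0.049, 1.534, 0.024, 1.141, -0.082], 'joint_vel': [-0.0, -0.003, 0.001, -0.003, -0.001, 0.0, -0.0], 'joint_torque': [0.001, -51.152, -0.047, -23.839, 0.011, 0.004, -0.0], 'ee_pos': [0.2, 0.644, 0.2], 'orientation': [-3.14, 0.0, 2.84], 'contact_force': [0.441, 0.074, -0.126], 'wrist_torque': [-0.026, 0.019, 0.004], 'finger_force': 0.0, 'finger_gap': 0.999}
```

View pics/s0.png

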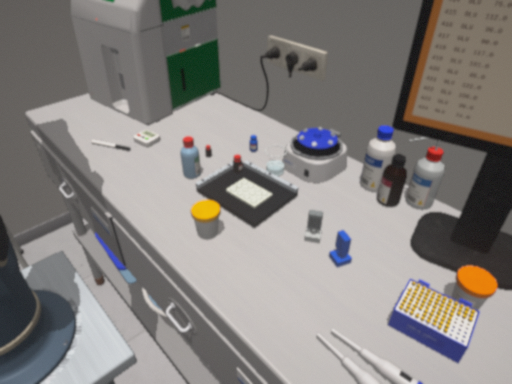

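View pics/d0.png

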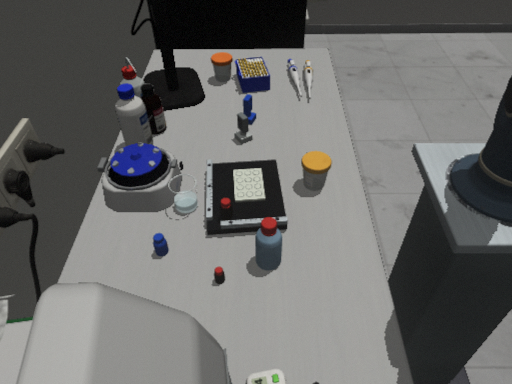

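The scene has three vial-like things (side view): a red cap on the stage at (226,207), a smaller red cap on the bench at (219,275), and a blue one at (160,244). The one on the stage is the larger non-blue one. Push blocks: grey at (243,127) and blue at (249,110); grey is the one to use. I'll confirm both in an enlarged crop.

```bash
python3 - <<'E'
import cv2
im=cv2.imread('pics/d0_raw.png')[92:292,145:340]
cv2.imwrite('pics/d0c.png',cv2.resize(im,None,fx=3,fy=3,interpolation=cv2.INTER_CUBIC))
im=cv2.imread('pics/s0_raw.png')[130:275,175:360]
cv2.imwrite('pics/s0c.png',cv2.resize(im,None,fx=4,fy=4,interpolation=cv2.INTER_CUBIC))
E
```

```text
(no output)
```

View pics/d0c.png

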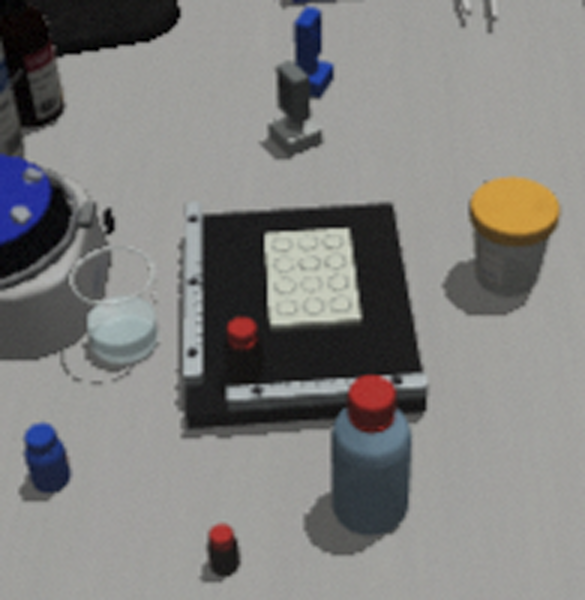

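View pics/s0c.png

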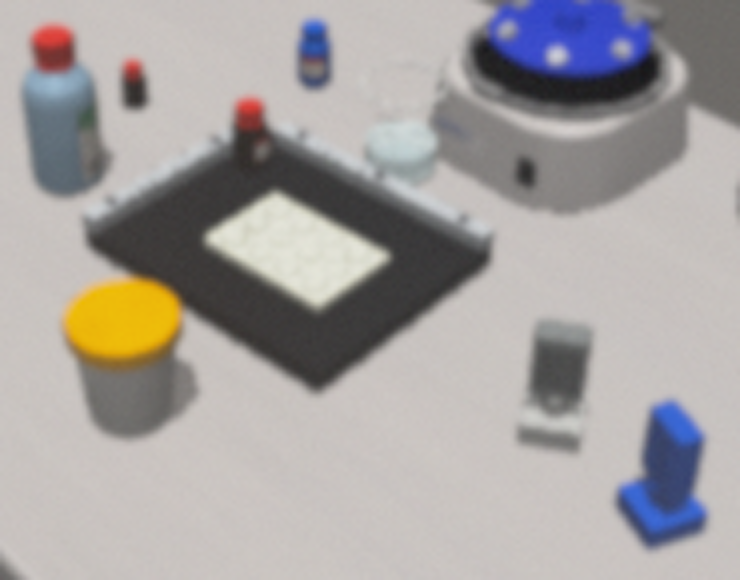

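The crops confirm that the brown, red-capped vial on the stage is the larger one (side crop 242,325), and the grey block is the pusher (side crop 293,110). Next I compute the poses.

```bash
cat > fit.py <<'E'
from h import *
from scipy.optimize import least_squares
C={n:viewer.calibration(n) for n in('scene','side')}
px=lambda n,u,v:(145+u/3-.33,92+v/3-.33) if n=='side' else (175+u/4-.37,130+v/4-.37)
def W(p,q): c,s=np.cos(p[2]),np.sin(p[2]); return [p[0]+c*q[0]-s*q[1],p[1]+s*q[0]+c*q[1],q[2]]
def fit(obs,p0):
    f=lambda p:np.concatenate([proj(C[n],W(p,np.array(q)/1000))-px(n,*uv) for n,q,uv in obs])
    s=least_squares(f,p0,loss='soft_l1');print(np.round(s.x,4),np.round(s.fun,1).tolist());return s.x
if __name__=='__main__':
    st=fit([('side',(-80,-100,20),(392,205)),('side',(68,-100,32),(201,206)),('side',(68,72,32),(203,375)),('side',(52,88,32),(228,387)),('side',(-80,88,32),(424,374)),
     ('scene',(-80,-100,20),(317,375)),('scene',(80,-100,32),(492,235)),('scene',(-80,100,32),(85,217))],[.55,.12,0])
    t=fit([('side',q,u) for q,u in zip([(32,-48,7+20),(-32,-48,27),(-32,48,27),(32,48,27)],[(264,232),(350,228),(360,322),(272,326)])]+
     [('scene',q,u) for q,u in zip([(-32,48,27),(32,48,27),(32,-48,27),(-32,-48,27)],[(204,237),(275,190),(391,257),(318,308)])],[.55,.12,0])
    c,s=np.cos(st[2]),np.sin(st[2]);d=t[:2]-st[:2];print('tile in stage mm',1000*np.array([c*d[0]+s*d[1],-s*d[0]+c*d[1]]),np.degrees(t[2]-st[2]))
    for nm,u1,u2,z in [('vial',(242,325),(248,106),.068),('bottle',(372,390),(52,37),.112),('cup',(514,205),(123,304),.071),('pushtop',(291,70),(567,322),.072),('beaker top',(113,275),None,.068),('pushfoot',(295,133),(551,420),.012)]:
        print(nm,ray(C['side'],px('side',*u1),z).round(4),ray(C['scene'],px('scene',*u2),z).round(4) if u2 else '')
    for u in [(518,440),(578,450)]: print('foot',ray(C['scene'],px('scene',*u),0).round(4))
    for u in [(269,142),(297,155),(321,138)]: print('footside',ray(C['side'],px('side',*u),0).round(4))
E
python3 fit.py
```

```text
[0.5673 0.0345 0.0969] [0.1, -1.1, -0.3, -1.2, -0.2, -1.5, -0.3, -0.0, 0.9, -0.6, -0.4, -1.2, -0.2, -2.6, -2.0, -2.0]
[0.5585 0.0137 0.0856] [0.1, -0.4, -0.2, -0.7, 0.3, -1.6, -1.0, -1.0, -0.7, -0.4, -0.3, 0.1, -0.7, -0.8, -0.4, -1.0]
tile in stage mm [-10.83655209 -19.80249035] -0.6497961991222896
vial [0.5998 0.1053 0.068 ] [0.5975 0.1014 0.068 ]
bottle [0.5171 0.1983 0.112 ] [0.5147 0.192  0.112 ]
cup [ 0.4134 -0.0094  0.071 ] [ 0.4187 -0.006   0.071 ]
pushtop [ 0.5779 -0.176   0.072 ] [ 0.5827 -0.1758  0.072 ]
beaker top [0.6902 0.0586 0.068 ] 
pushfoot [ 0.5766 -0.171   0.012 ] [ 0.5715 -0.1818  0.012 ]
foot [ 0.5565 -0.1726  0.    ]
foot [ 0.575  -0.1995  0.    ]
footside [ 0.5992 -0.1743  0.    ]
footside [ 0.5748 -0.1565  0.    ]
footside [ 0.5551 -0.1796  0.    ]
```

>>> {"api": "move_arm", "payload": {
  "steps": [
    [1,[0.033,-0.045,0],0],
    [1,[0.033,-0.045,0],0],
    [1,[0.033,-0.045,0],0],
    [1,[0.033,-0.045,0],0],
    [1,[0.033,-0.045,0],0],
    [1,[0.033,-0.045,0],0],
    [1,[0.033,-0.045,0],0],
    [1,[0.033,-0.045,0],0],
    [1,[0.033,-0.045,0],0],
    [1,[0.033,-0.045,0],0],
    [1,[0.033,-0.045,0],0],
    [1,[0,0,0],0]
  ]
}}

```text
t: 1.6
ee_pos: [0.5658, 0.1436, 0.2005]
orientation: [-3.139, 0.001, 2.83]
contact_force: [-0.1, 1.1, -0.1]
finger_gap: 1.004
finger_force: 0.0
```

```bash
python3 - <<'E'
from h import *
print(r.tcp_to_tips)
import json
c=viewer.calibration('wrist');snap('wrist','w1',None,1.5)
np.savez('pics/w1.npz',**{k:np.array(v) for k,v in c.items()})
s=monitor.read_state();print(s['t'],np.round(s['ee_pos'],4),np.round(s['orientation'],4))
E
```

```text
0.008
1.65 [0.5642 0.147  0.2003] [-3.1406e+00 -4.0000e-04  2.8349e+00]
```

View pics/w1.png

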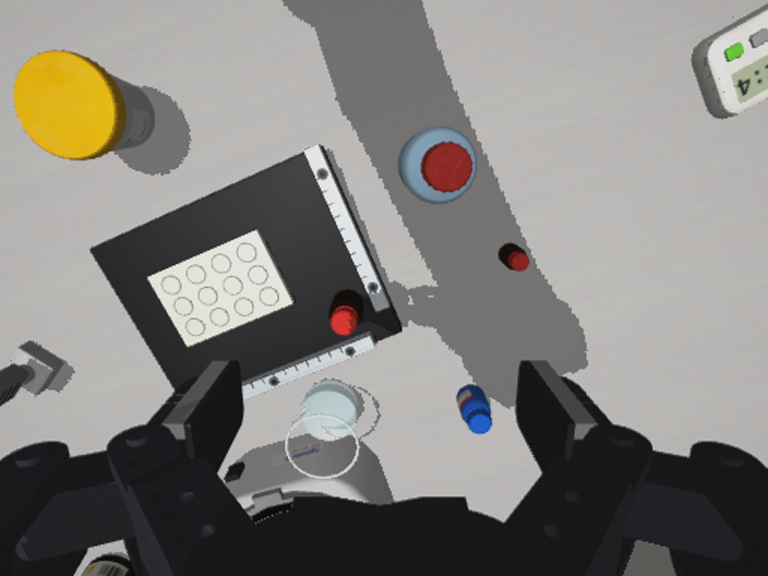

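The wrist view shows the tile with corners at (148,277), (256,231), (293,303) and (187,347), the vial cap at (343,320), and the stops. The grey block is at the left edge.

```bash
cat > wfit.py <<'E'
from fit import *
def wf(file,k,obs,p0):
    c=dict(np.load(file))
    f=lambda p:np.concatenate([proj(c,W(p,np.array(q)/1000))-np.array(uv)/k for q,uv in obs])
    s=least_squares(f,p0,loss='soft_l1');print(np.round(s.x,4),np.round(s.fun,1).tolist());return s.x
def rel(st,t):
    c,s=np.cos(st[2]),np.sin(st[2]);d=t[:2]-st[:2];return 1000*np.array([c*d[0]+s*d[1],-s*d[0]+c*d[1]]).round(4)
E
python3 - <<'E'
from wfit import *
F='pics/w1.npz'
st=wf(F,1.5,[((-80,-100,20),(91,250)),((-80,100,32),(318,145)),((-80,88,32),(304,152)),((52,88,32),(368,311)),((52,100,32),(386,305)),((68,72,32),(369,335)),((80,72,32),(375,347))],[.56,.03,.1])
t=wf(F,1.5,[((-32,-48,27),(148,277)),((-32,48,27),(256,231)),((32,48,27),(293,303)),((32,-48,27),(187,347))],[.56,.03,.1])
print(rel(st,t),np.degrees(t[2]-st[2]))
c=dict(np.load(F))
for n,u,z in [('vtop',(343,321),.066),('vbase',(348,297),.022),('bottle',(446,167),.112),('small',(517,260),.03),('blue',(480,424),.045),('beaker',(322,446),.068),('cup',(66,104),.071),('pushfoot',(38,367),.012)]: print(n,ray(c,np.array(u)/1.5,z).round(4))
E
```

```text
[0.5682 0.0345 0.1033] [-0.9, 0.5, 0.3, -1.6, -0.5, -1.6, 6.8, 0.1, 4.2, 0.2, -0.8, 0.9, -0.7, 1.4]
[0.5587 0.0145 0.0893] [-1.1, 0.1, 0.4, -1.1, 0.4, 0.5, 0.0, 0.3]
[-11.5 -18.9] -0.7993627020338326
vtop [0.5991 0.1053 0.066 ]
vbase [0.5954 0.1071 0.022 ]
bottle [0.5166 0.1972 0.112 ]
small [0.6045 0.2402 0.03  ]
blue [0.7231 0.1777 0.045 ]
beaker [0.6895 0.0574 0.068 ]
cup [ 0.4121 -0.0096  0.071 ]
pushfoot [ 0.5767 -0.1686  0.012 ]
```

>>> {"api": "move_arm", "payload": {
  "steps": [
    [1,[0.035,-0.044,0],0],
    [1,[0,0,0],0],
    [1,[0,0,-0.05],0],
    [1,[0,0,-0.05],0],
    [1,[0,0,-0.03],0],
    [1,[0,0,-0.018],0],
    [1,[0,0,0],0]
  ]
}}

```text
t: 2.52
ee_pos: [0.5975, 0.1066, 0.0519]
orientation: [-3.141, -0.002, 2.841]
contact_force: [-0.7, -0.1, 0.3]
finger_gap: 1.0
finger_force: 0.0
```

```bash
python3 - <<'E'
from h import *
a=snap('side','d2',(145,92,345,292),2);b=snap('wrist','w2')
cv2.imwrite('pics/v2.png',np.hstack([a,cv2.resize(b,(400,300))[:,:].copy() if 0 else cv2.copyMakeBorder(cv2.resize(b,(400,300)),0,100,0,0,0)]))
s=monitor.read_state();print(s['t'],np.round(s['ee_pos'],4),s['contact_force'])
E
```

```text
2.625 [0.5994 0.1063 0.054 ] [-0.8436524   1.40802528  1.26178132]
```

View pics/v2.png

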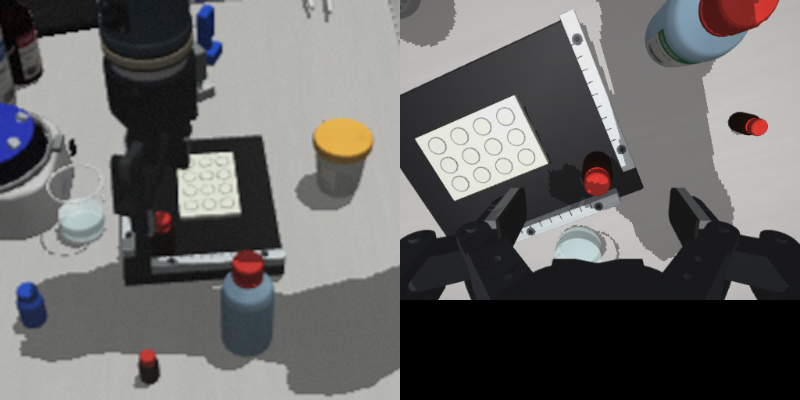

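```bash
python3 - <<'E'
from h import *
w=viewer.calibration('wrist');d=viewer.calibration('side')
for p in [(.5994,.1063,.066),(.5994,.1063,.045)]: print(proj(w,p)*400/512,(proj(d,p)-[145,92])*2)
print(ray(w,np.array([197,181])*512/400,.066),ray(d,np.array([161,218])/2+[145,92],.067))
y=np.array([.3,.954,0])
for sg in(1,-1):
  for z in (.045,.065): p=np.array([.5994,.1063,z])+sg*.0425*y;print(sg,z,proj(w,p)*400/512+[400,0],(proj(d,p)-[145,92])*2)
E
```

```text
[197.8463129  181.07764554] [161.14927831 218.13699496]
[197.80494283 170.58853813] [162.50575047 232.74845812]
[0.59916139 0.10573404 0.066     ] [0.599432   0.10706581 0.067     ]
1 0.045 [650.5192025  170.81129581] [146.50459215 264.12511158]
1 0.065 [656.35685133 180.76856552] [144.87497215 250.26656539]
-1 0.045 [545.07244727 170.3657034 ] [177.4037245 203.5350375]
-1 0.065 [539.30893177 180.27776358] [176.40948301 189.6261844 ]
```

>>> {"api": "move_arm", "payload": {
  "steps": [
    [1,[0,0,-0.005],0],
    [0.3,[0,0,0],0],
    [0.1,[0,0,0],0],
    [0,[0,0,0],0],
    [0,[0,0,0],0],
    [0,[0,0,0],0]
  ]
}}

```text
t: 3.38
ee_pos: [0.5986, 0.1055, 0.0479]
orientation: [3.141, 0.0, 2.84]
contact_force: [-0.3, 0.1, 0.5]
finger_gap: -0.001
finger_force: 0.0
```

```bash
python3 - <<'E'
from h import *
a=snap('side','d3',(145,92,345,292),2);b=snap('wrist','w3')
cv2.imwrite('pics/v3.png',np.hstack([a,cv2.resize(b,(400,400))]))
s=monitor.read_state();print(s['t'],np.round(s['ee_pos'],4),s['contact_force'],s['finger_gap'])
E
```

```text
3.475 [0.5986 0.1055 0.0478] [-0.51592235  0.37244683  0.081777  ] -0.0011746827250282848
```

View pics/v3.png

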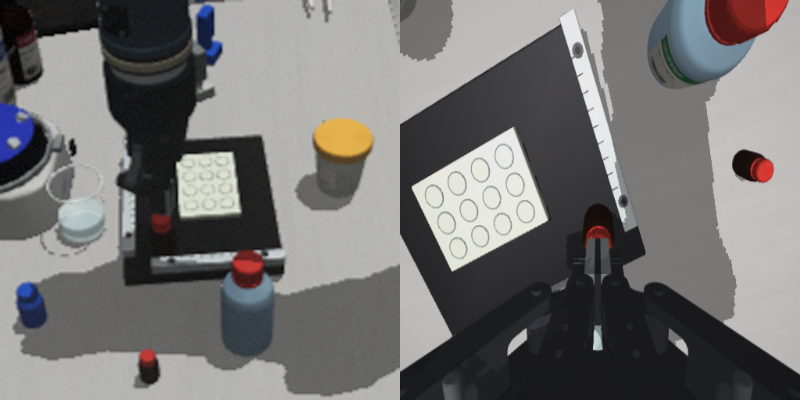

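```bash
python3 - <<'E'
from h import *
p=np.array(monitor.read_state()['ee_pos']);print(p)
out=[]
for n,w in (('scene',(205,125,285,195)),('side',(190,165,250,225)),('wrist',(192,140,312,260))):
    im=viewer.snapshot(n)[:,:,::-1];cv2.imwrite(f'pics/{n}3.png',im);c=viewer.calibration(n);x0,y0,x1,y1=w
    k=266/(x1-x0);o=cv2.resize(im[y0:y1,x0:x1],None,fx=k,fy=k,interpolation=cv2.INTER_CUBIC)
    for dz,col in((-.008,(0,255,0)),(.011,(255,255,0)),(.030,(255,0,255))):
        q=(proj(c,p+[0,0,dz])-[x0,y0])*k;print(n,dz,q);cv2.circle(o,tuple(int(v) for v in q),3,col,-1)
    out.append(cv2.copyMakeBorder(o,0,280-o.shape[0],0,0,0))
cv2.imwrite('pics/v4.png',np.hstack(out))
E
```

```text
[0.59861055 0.10552671 0.04782503]
scene -0.008 [103.73961831 131.2331314 ]
scene 0.011 [103.09511645 110.84502639]
scene 0.03 [102.43542984  89.97656844]
side -0.008 [163.30900843 198.81684658]
side 0.011 [160.65003746 169.8229119 ]
side 0.03 [157.90182632 139.85588516]
wrist -0.008 [135.61770163 174.98121143]
wrist 0.011 [135.6271846 201.7805844]
wrist 0.03 [135.638882  234.8380499]
```

View pics/v4.png

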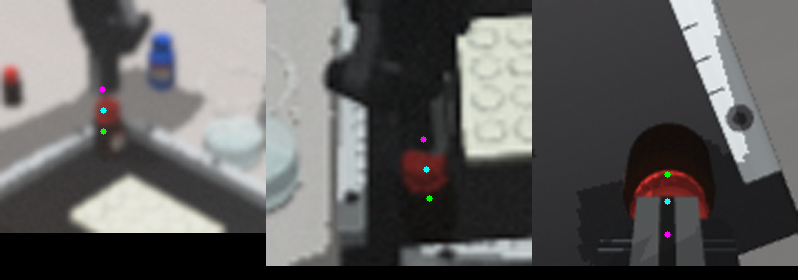

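```bash
python3 - <<'E'
from h import *
a=cv2.imread('pics/scene3.png')
print([(y,a[y,236].tolist()) for y in range(140,170)])
b=cv2.imread('pics/side3.png')
print([(y,b[y,226].tolist()) for y in range(185,215)])
c=viewer.calibration('scene');d=viewer.calibration('side');p=np.array([.5986,.1055,0])
for z in (.04,.06,.07,.08,.09): print(z,proj(c,p+[0,0,z]),proj(d,p+[0,0,z]))
E
```

```text
[(140, [49, 49, 49]), (141, [50, 49, 50]), (142, [49, 48, 48]), (143, [49, 47, 47]), (144, [50, 52, 49]), (145, [48, 50, 50]), (146, [52, 51, 50]), (147, [51, 52, 52]), (148, [53, 52, 52]), (149, [53, 52, 53]), (150, [53, 53, 52]), (151, [54, 55, 57]), (152, [62, 63, 68]), (153, [70, 71, 90]), (154, [68, 70, 119]), (155, [59, 60, 135]), (156, [50, 54, 140]), (157, [48, 52, 134]), (158, [46, 49, 125]), (159, [48, 50, 121]), (160, [41, 46, 124]), (161, [45, 50, 118]), (162, [43, 46, 88]), (163, [41, 45, 59]), (164, [42, 45, 51]), (165, [36, 44, 47]), (166, [43, 48, 53]), (167, [40, 42, 47]), (168, [42, 44, 49]), (169, [41, 44, 49])]
[(185, [24, 25, 23]), (186, [23, 22, 22]), (187, [25, 24, 25]), (188, [25, 26, 26]), (189, [26, 26, 25]), (190, [26, 25, 25]), (191, [20, 20, 20]), (192, [22, 20, 19]), (193, [24, 24, 24]), (194, [26, 24, 24]), (195, [25, 25, 23]), (196, [26, 26, 25]), (197, [24, 26, 25]), (198, [25, 26, 25]), (199, [37, 36, 60]), (200, [33, 34, 94]), (201, [32, 33, 104]), (202, [29, 33, 104]), (203, [30, 32, 101]), (204, [27, 28, 79]), (205, [28, 29, 71]), (206, [25, 25, 67]), (207, [30, 30, 83]), (208, [24, 25, 53]), (209, [22, 23, 27]), (210, [18, 22, 23]), (211, [19, 21, 22]), (212, [19, 17, 20]), (213, [19, 20, 21]), (214, [20, 21, 22])]
0.04 [236.20165803 164.41857629] [226.83730481 209.77669838]
0.06 [235.99749143 157.95868962] [226.20535214 202.88443035]
0.07 [235.89351847 154.66895698] [225.88106128 199.34761559]
0.08 [235.78825445 151.33837492] [225.55103121 195.74820722]
0.09 [235.68167518 147.96617781] [225.2151082  192.08452875]
```

>>> {"api": "move_arm", "payload": {
  "steps": [
    [1,[0,0,0.03],0],
    [1,[0,0,0],0],
    [1,[0,0,0],0],
    [1,[0,0,0],0],
    [1,[0,0,-0.03],0],
    [1,[0,0,-0.009],0],
    [1,[0,0,-0.009],0],
    [1,[0,0,0],0]
  ]
}}

```text
t: 4.62
ee_pos: [0.5983, 0.1055, 0.0294]
orientation: [-3.141, -0.001, 2.84]
contact_force: [-0.5, 0.4, -0.3]
finger_gap: 0.999
finger_force: 0.0
```

```bash
python3 - <<'E'
from h import *
s=monitor.read_state();p=np.array(s['ee_pos']);print(s['t'],p,s['finger_gap'],s['orientation'])
out=[]
for n,w in (('scene',(195,120,295,220)),('side',(180,155,260,235)),('wrist',(112,100,392,380))):
    im=viewer.snapshot(n)[:,:,::-1];cv2.imwrite(f'pics/{n}5.png',im);x0,y0,x1,y1=w
    out.append(cv2.resize(im[y0:y1,x0:x1],(266,266),interpolation=cv2.INTER_CUBIC))
cv2.imwrite('pics/v5.png',np.hstack(out))
E
```

```text
4.625 [0.59832669 0.10546929 0.02939103] 0.9989886051382885 [-3.14116467e+00 -8.43996130e-04  2.83977864e+00]
```

View pics/v5.png

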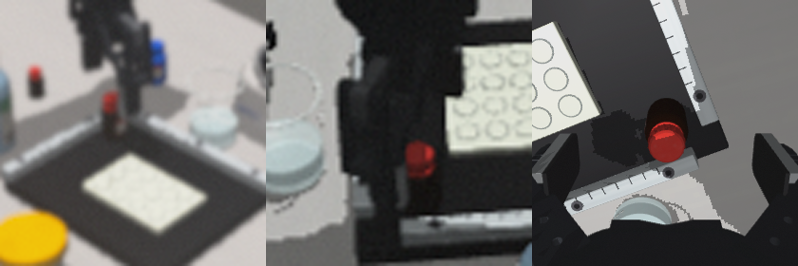

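```bash
python3 - <<'E'
from h import *
from scipy.spatial.transform import Rotation as Ro
s=monitor.read_state();p=np.array(s['ee_pos']);R=Ro.from_euler('xyz',s['orientation']).as_matrix()
C={n:viewer.calibration(n) for n in('scene','side','wrist')}
T=np.array(C['wrist']['extrinsics']);print('cam in tool',(R.T@(T[:3,3]-p)).round(4),(R.T@T[:3,:3]).round(2).tolist())
cr={'scene':(195,120,2.66,0),'side':(180,155,3.325,266),'wrist':(112,100,.95,532)}
for sy in(1,-1):
  for tx in(-.011,.011):
    for tz in (-.03,-.005,.008):
      w=p+R@np.array([tx,sy*.0425,tz]);print(sy,tx,tz,w.round(3),{n:((proj(C[n],w)-cr[n][:2])*cr[n][2]+[cr[n][3],0]).round().tolist() for n in cr})
E
```

```text
cam in tool [ 6.97e-02 -1.00e-04 -1.73e-01] [[0.0, -0.96, -0.27], [1.0, 0.0, -0.0], [0.0, -0.27, 0.96]]
1 -0.011 -0.03 [0.622 0.143 0.061] {'scene': [103.0, 77.0], 'side': [374.0, 207.0], 'wrist': [744.0, 157.0]}
1 -0.011 -0.005 [0.622 0.143 0.036] {'scene': [104.0, 98.0], 'side': [378.0, 235.0], 'wrist': [734.0, 137.0]}
1 -0.011 0.008 [0.622 0.143 0.023] {'scene': [104.0, 108.0], 'side': [379.0, 249.0], 'wrist': [730.0, 128.0]}
1 0.011 -0.03 [0.601 0.149 0.061] {'scene': [83.0, 82.0], 'side': [410.0, 215.0], 'wrist': [747.0, 120.0]}
1 0.011 -0.005 [0.601 0.149 0.036] {'scene': [84.0, 103.0], 'side': [413.0, 244.0], 'wrist': [736.0, 104.0]}
1 0.011 0.008 [0.601 0.149 0.023] {'scene': [84.0, 113.0], 'side': [414.0, 258.0], 'wrist': [732.0, 97.0]}
-1 -0.011 -0.03 [0.597 0.062 0.06 ] {'scene': [138.0, 120.0], 'side': [427.0, 106.0], 'wrist': [588.0, 157.0]}
-1 -0.011 -0.005 [0.597 0.062 0.035] {'scene': [138.0, 142.0], 'side': [429.0, 135.0], 'wrist': [598.0, 137.0]}
-1 -0.011 0.008 [0.597 0.062 0.022] {'scene': [138.0, 153.0], 'side': [430.0, 149.0], 'wrist': [603.0, 128.0]}
-1 0.011 -0.03 [0.576 0.068 0.06 ] {'scene': [116.0, 126.0], 'side': [461.0, 114.0], 'wrist': [585.0, 119.0]}
-1 0.011 -0.005 [0.576 0.068 0.035] {'scene': [117.0, 147.0], 'side': [462.0, 143.0], 'wrist': [596.0, 104.0]}
-1 0.011 0.008 [0.576 0.068 0.022] {'scene': [117.0, 158.0], 'side': [463.0, 157.0], 'wrist': [601.0, 97.0]}
```

>>> {"api": "move_arm", "payload": {
  "steps": [
    [1,[0,0,-0.008],0],
    [1,[0,0,-0.007],0],
    [0.6,[0,0,0],0],
    [0.4,[0,0,0],0],
    [0.2,[0,0,0],0],
    [0.1,[0,0,0],0],
    [0,[0,0,0],0],
    [0,[0,0,0],0]
  ]
}}

```text
t: 5.78
ee_pos: [0.5991, 0.1057, 0.0153]
orientation: [3.141, 0.001, 2.84]
contact_force: [-1.6, 0.1, 3.9]
finger_gap: 0.266
finger_force: 58.9
```

>>> {"api": "move_arm", "payload": {
  "steps": [
    [0,[0,0,0.03],0],
    [0,[0,0,0.05],0],
    [0,[0,0,0.05],0],
    [0,[-0.04,0.032,0],0],
    [0,[-0.05,0.04,0],0],
    [0,[-0.05,0.04,0],0],
    [0,[-0.045,0.034,0],0],
    [0,[0,0,-0.05],0],
    [0,[0,0,-0.045],0],
    [0,[0,0,-0.03],0],
    [0,[0,0,-0.012],0],
    [0,[0,0,-0.006],0]
  ]
}}

```text
t: 7.28
ee_pos: [0.4161, 0.2496, 0.0016]
orientation: [-3.142, -0.0, 2.84]
contact_force: [-0.5, 0.2, 0.5]
finger_gap: 0.262
finger_force: 58.9
```

>>> {"api": "move_arm", "payload": {
  "steps": [
    [0,[0,0,-0.003],0],
    [0,[0,0,-0.002],0],
    [0,[0,0,0],0]
  ]
}}

```text
t: 7.65
ee_pos: [0.4163, 0.2498, -0.0027]
orientation: [3.141, 0.001, 2.84]
contact_force: [0.6, -0.3, -1.4]
finger_gap: 0.267
finger_force: 58.9
```

>>> {"api": "move_arm", "payload": {
  "steps": [
    [0,[0,0,-0.0015],0],
    [0,[0,0,0],0]
  ]
}}

```text
t: 7.9
ee_pos: [0.416, 0.2496, -0.0046]
orientation: [3.141, 0.0, 2.84]
contact_force: [0.2, -0.4, -0.4]
finger_gap: 0.262
finger_force: 58.9
```

```bash
python3 - <<'E'
from h import *
s=monitor.read_state();print(s['ee_pos'],s['contact_force'])
E
```

```text
[ 0.41602724  0.24964987 -0.004592  ] [ 0.19038168 -0.38721819 -0.40241496]
```

>>> {"api": "move_arm", "payload": {
  "steps": [
    [0,[0,0,-0.0007],0],
    [0.5,[0,0,0],0],
    [1,[0,0,0],0],
    [1,[0,0,0],0],
    [1,[0,0,0.02],0],
    [1,[0,0,0.05],0],
    [1,[0,0,0.05],0],
    [1,[0,0,0.05],0],
    [1,[0.02,-0.052,0],-9.5],
    [1,[0.02,-0.052,0],-9.5],
    [1,[0.02,-0.052,0],-9.5],
    [1,[0.02,-0.052,0],-9.5]
  ]
}}

```text
t: 9.4
ee_pos: [0.4963, 0.04, 0.1648]
orientation: [3.141, -0.0, 2.171]
contact_force: [1.0, 1.5, -0.3]
finger_gap: 0.999
finger_force: 0.0
```

>>> {"api": "move_arm", "payload": {
  "steps": [
    [1,[0.02,-0.052,0],0],
    [1,[0.02,-0.052,0],0],
    [1,[0.02,-0.052,0],0],
    [1,[0.02,-0.052,0],0],
    [1,[0,0,0],0]
  ]
}}

```text
t: 10.02
ee_pos: [0.5759, -0.1722, 0.1646]
orientation: [-3.14, 0.003, 2.169]
contact_force: [0.7, 1.0, 0.6]
finger_gap: 0.997
finger_force: 0.0
```

```bash
python3 - <<'E'
from h import *
s=monitor.read_state();print(s['t'],s['ee_pos'],s['orientation'])
c=viewer.calibration('wrist');a=snap('wrist','w6');np.savez('pics/w6.npz',**{k:np.array(v) for k,v in c.items()})
b=snap('side','d6');b=b[92:292,250-100:250+150]
q=proj(c,(.577,-.175,.04));print(q)
x0,y0=[int(max(0,v)) for v in (q-[100,100])];print(x0,y0,proj(c,(.577,-.175,.0)))
cv2.imwrite('pics/v6.png',np.hstack([cv2.resize(a[y0:y0+200,x0:x0+200],(500,500),interpolation=cv2.INTER_CUBIC),cv2.copyMakeBorder(viewer.snapshot('side')[130:330,200:400,::-1].copy(),0,300,0,100,0)]))
E
```

```text
10.025 [ 0.57591144 -0.17218484  0.16455404] [-3.13991737e+00  2.88840499e-03  2.16857710e+00]
[252.95921194 178.42074692]
152 78 [253.05036332 169.87738683]
```

View pics/v6.png

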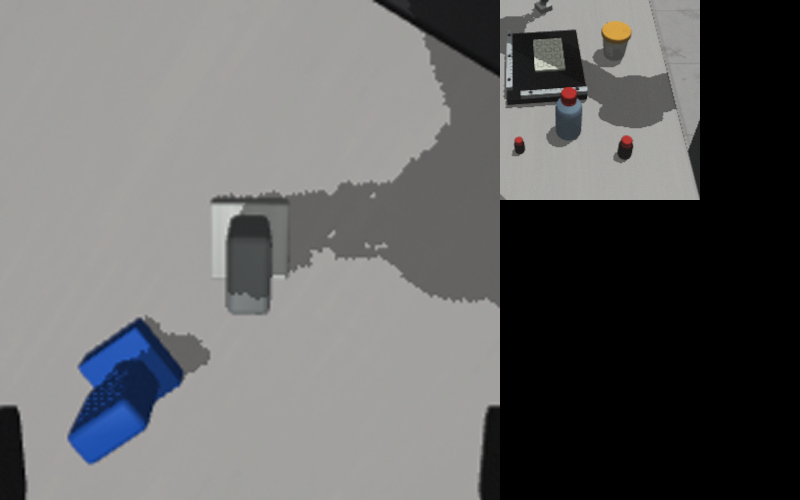

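The wrist crop shows the grey block's foot at (250,240) and its grip top at (248,275). Its thin side is aligned with the closing axis, and the blue look-alike at (130,390) is well clear. The vial stands upright on the bench in the side inset at (625,147). All 10 views are used, so from here I measure with image code.

```bash
python3 - <<'E'
from h import *
c=dict(np.load('pics/w6.npz'))
f=lambda u,v,z:ray(c,(152+u/2.5-.3,78+v/2.5-.3),z).round(4)
print('foot',f(249.5,240,.016),'grip',f(248.5,275,.072),'blue foot',f(131,358,.016),'blue top',f(108,430,.072))
a=f(211,204,.016);b=f(288,204,.016);print(a,b,np.linalg.norm(a-b),np.degrees(np.arctan2(*(b-a)[1::-1])))
a=f(226,300,.072);b=f(271,300,.072);print(np.linalg.norm(a-b))
E
```

```text
foot [ 0.5761 -0.1765  0.016 ] grip [ 0.5761 -0.1764  0.072 ] blue foot [ 0.5627 -0.2511  0.016 ] blue top [ 0.5664 -0.2571  0.072 ]
[ 0.5539 -0.1728  0.016 ] [ 0.5807 -0.1545  0.016 ] 0.0324519645013981 34.326661101943245
0.016254230218623055
```

>>> {"api": "move_arm", "payload": {
  "steps": [
    [1,[0,-0.0043,-0.05],0],
    [1,[0,0,-0.05],0],
    [1,[0,0,-0.04],0],
    [1,[0,0,-0.02],0],
    [1,[0,0,0],0],
    [0.5,[0,0,0],0],
    [0.2,[0,0,0],0],
    [0,[0,0,0],0],
    [0,[0,0,0],0]
  ]
}}

```text
t: 11.3
ee_pos: [0.5762, -0.1708, 0.0051]
orientation: [3.141, 0.0, 2.176]
contact_force: [0.1, 0.6, -2.0]
finger_gap: 0.18
finger_force: 59.4
```

>>> {"api": "move_arm", "payload": {
  "steps": [
    [0,[0,0,0.02],0],
    [0,[0,0,0.04],0],
    [0,[0,0.01,0],-9.6],
    [0,[0,0.01,0],-9.5],
    [0,[0,0.01,0],-9.5],
    [0,[0,0,0],0],
    [0,[0,0,0],0]
  ]
}}

```text
t: 12.18
ee_pos: [0.5762, -0.1411, 0.0653]
orientation: [3.141, 0.0, 1.68]
contact_force: [-0.4, -0.1, 0.1]
finger_gap: 0.181
finger_force: 59.5
```

```bash
python3 - <<'E'
from h import *
s=monitor.read_state();print(s['t'],s['ee_pos'],s['orientation'],s['finger_gap'])
c=viewer.calibration('wrist');snap('wrist','w7');np.savez('pics/w7.npz',**{k:np.array(v) for k,v in c.items()})
a=cv2.imread('pics/w7_raw.png');p=np.array(s['ee_pos'])
q=proj(c,[.574,-.145,.073]);print(q)
g=cv2.cvtColor(a,cv2.COLOR_BGR2GRAY)
for y in range(130,200,4): print(y,' '.join('%3d'%v for v in g[y,200:308:3]))
# tile
hsv=cv2.cvtColor(a,cv2.COLOR_BGR2HSV);d=viewer.calibration('side');b=viewer.snapshot('side')[:,:,::-1];cv2.imwrite('pics/d7_raw.png',b)
E
```

```text
12.175 [ 0.57618247 -0.14111631  0.06528417] [3.14073591e+00 3.53894147e-04 1.67959825e+00] 0.1812193613717909
[249.08292885 233.34398478]
130 198 196 195 197 197 195 193 195 195 194 193 193 194 195 195 195 195 196 193 194 195 194 194 193 195 195 195 195 196 121 120 120 121 121 121 120
134 197 195 195 195 196 195 194 195 195 193 194 194 193 195 196 195 195 195 194 193 195 195 193 195 195 195 195 195 141 120 121 121 121 121 120 121
138 198 196 195 195 195 195 194 195 195 194 193 193 193 195 196 196 196 195 194 194 195 194 193 195 196 196 195 131 120 120 121 120 121 121 121 121
142 197 195 195 195 195 194 193 195 195 194 193 192 193 195 195 197 197 195 194 195 196 194 193 194 196 134 196 123 120 120 120 121 121 121 121 121
146 197 195 195 195 196 195 195 195 195 194 194 130 120 120 122 121 121 121 120 196 195 194 194 131 121 121 122 121 120 120 121 121 121 122 121 121
150 197 195 196 196 196 195 195 195 195 195 195 120 121 121 121 122 122 120 120 121 121 194 131 120 122 121 121 121 121 121 121 121 122 121 122 122
154 197 196 195 195 196 195 195 195 195 196 195 121 120 120 120 122 121 1
[... 1002 characters left out ...]
 195 194 195 195 196 196 189 188 130 122 122 120 121 121 120 121 121 121 121 121 121 121 122 123 122 122 122
186 196 196 196 196 196 196 196 196 196 196 194 194 195 196 196 195 196 196 122 121 120 120 120 121 121 121 120 122 122 122 121 121 123 122 122 122
190 196 195 195 195 195 195 196 196 196 195 194 194 195 195 196 196 196 196 122 121 121 121 121 120 122 121 121 122 122 122 122 121 122 123 122 121
194 196 196 195 195 195 196 196 196 195 196 194 194 196 196 196 196 196 142 122 120 120 120 121 121 122 121 121 122 122 122 122 122 122 122 122 121
198 196 195 195 196 196 195 196 195 195 194 194 195 196 196 195 196 196 131 121 120 120 120 120 120 121 120 121 122 122 122 121 121 122 197 198 196
```

```bash
python3 - <<'E'
from h import *
a=cv2.imread('pics/w7_raw.png');c=dict(np.load('pics/w7.npz'))
for y in range(196,300,4): print(y,' '.join('%3d'%v for v in cv2.cvtColor(a,6)[y,190:316:5]))
R=[.576,-.1411]
for dy in(0.005,.011,.017,.023):
  for z in(.060,.076): print(dy,z,proj(c,[R[0]-.109*dy,R[1]+dy,z]).round(1))
E
```

```text
196 196 195 196 195 195 196 196 195 194 196 195 196 196 122 120 120 121 121 121 122 120 123 123 195 189 122
200 196 195 196 195 195 196 196 195 194 196 195 196 142 121 120 120 121 121 122 122 120 123 198 196 195 196
204 195 196 196 195 195 195 196 132  83  85  82  80  83  82  80  80  81  81  84 121 122 122 197 196 196 196
208 195 195 196 195 195 196 196  81  79  77  79  82  80  80  80  81  81  81  83 121 189 197 198 195 196 195
212 196 195 196 195 196 195 195 116 113 118 121 118 117 118 119 119 118 122 119 196 196 198 196 195 196 196
216 196 195 195 195 195 196 195 127 126 130 133 130 129 131 133 132 133 136 131 196 195 196 195 195 196 196
220 196 196 196 194 195 196 196 127 125 129 133 129 129 131 133 132 133 136 131 195 197 197 195 196 197 195
224 195 195 195 194 195 196 195 126 125 129 133 129 128 131 132 132 133 135 131 196 197 196 195 195 197 195
228 195 195 195 195 195 196 195 101 101  86  57  57  57  57  57  57  86 107 104 195 197 196 195 196 197 195
232 195 195 195 195 195 195 195  74  74  24  57  58  57  57  57  57  24  74  74 196 197 196 195 195 196 196
236 195 195 195 194 
[... 1211 characters left out ...]
  91  91  91  90  91  91  82  39  25  26  27  26  26  25  26  26
284  26  26  27  26  26  26  26  25  38  79  91  90  91  91  91  91  82  38  25  26  26  27  27  26  27  26
288  26  27  26  26  25  24  27  24  38  79  90  90  91  91  91  91  82  38  27  27  26  26  26  26  26  26
292  26  25  26  27  26  24  25  27  37  78  89  90  90  90  91  91  83  38  27  25  26  23  27  26  26  26
296  26  26  25  26  24  25  26  30  38  78  90  91  91  90  91  91  81  38  27  26  27  27  25  26  25  26
0.005 0.06 [253.2 211.6]
0.005 0.076 [253.3 221.3]
0.011 0.06 [253.2 202.3]
0.011 0.076 [253.3 211.2]
0.017 0.06 [253.3 192.7]
0.017 0.076 [253.3 200.9]
0.023 0.06 [253.3 183.1]
0.023 0.076 [253.3 190.4]
```

>>> {"api": "move_arm", "payload": {
  "steps": [
    [0,[-0.005,0.042,0],-0.4],
    [0,[-0.005,0.042,0],0],
    [0,[0,0,-0.025],0],
    [0,[0,0,-0.0095],0],
    [0,[0,0,0],0],
    [0,[0,0,0],0]
  ]
}}

```text
t: 13.02
ee_pos: [0.5665, -0.0579, 0.0308]
orientation: [3.14, 0.0, 1.669]
contact_force: [0.5, -0.6, -1.6]
finger_gap: 0.177
finger_force: 59.5
```

```bash
cat > st.py <<'E'
from h import *
from scipy.spatial.transform import Rotation as Ro
S=np.array([.568,.0345]);TH=.100
def tile(n='side'):
    im=viewer.snapshot(n)[:,:,::-1];cv2.imwrite('pics/last_%s.png'%n,im)
    hsv=cv2.cvtColor(im,cv2.COLOR_BGR2HSV);return im
def show():
    s=monitor.read_state();p=np.array(s['ee_pos']);yaw=s['orientation'][2]
    P=p[:2]+Ro.from_euler('z',yaw).as_matrix()[:2,:2]@[-.006,0]
    d=P-S;c,sn=np.cos(TH),np.sin(TH)
    print('t',round(s['t'],2),'tcp',p.round(4),'tool y deg',round(np.degrees(yaw)-90,2),'foot in stage mm',(1000*np.array([c*d[0]+sn*d[1],-sn*d[0]+c*d[1]])).round(1),'bottom',round(p[2]-.005,4),'F',np.round(s['contact_force'],1))
if __name__=='__main__': show()
E
python3 st.py
```

```text
t 13.03 tcp [ 0.5665 -0.0579  0.0308] tool y deg 5.62 foot in stage mm [-10.7 -97.8] bottom 0.0258 F [ 0.5 -0.6 -1.6]
```

>>> {"api": "move_arm", "payload": {
  "steps": [
    [0,[0,0,-0.0025],0],
    [0,[-0.0004,0.004,0],0],
    [0,[-0.0004,0.004,0],0],
    [0,[-0.0002,0.002,0],0],
    [0,[-0.0002,0.002,0],0],
    [0,[-0.0002,0.002,0],0],
    [0,[-0.0002,0.002,0],0],
    [0,[-0.0003,0.003,0],0],
    [0,[-0.0003,0.003,0],0],
    [0,[-0.0004,0.004,0],0],
    [0,[-0.0004,0.004,0],0],
    [0,[0,0,0],0]
  ]
}}

```text
t: 14.52
ee_pos: [0.5628, -0.0258, 0.0275]
orientation: [-3.141, -0.001, 1.671]
contact_force: [-0.4, 0.0, -1.4]
finger_gap: 0.178
finger_force: 59.5
```

```bash
cat >> st.py <<'E'
def wtile():
    "fit tile pose in wrist image, white mask -> min area rect -> corners at z=.027"
    c=viewer.calibration('wrist');im=viewer.snapshot('wrist')[:,:,::-1].copy();cv2.imwrite('pics/wl.png',im)
    ctr=proj(c,[.57,.04,.027])
    m=cv2.inRange(im,(150,190,190),(255,255,255))
    h=cv2.cvtColor(im,cv2.COLOR_BGR2HSV);m=cv2.inRange(h,(20,12,150),(50,90,255));m=cv2.morphologyEx(m,cv2.MORPH_CLOSE,np.ones((7,7)))
    cs,_=cv2.findContours(m,0,2)
    for k in sorted(cs,key=cv2.contourArea)[::-1][:2]:
        pts=np.array([ray(c,q[0],.027)[:2] for q in k])
        (cx,cy),(w,hh),a=cv2.minAreaRect((pts*1000).astype(np.float32))
        d=np.array([cx,cy])/1000-S;co,sn=np.cos(TH),np.sin(TH)
        print('tile? stage mm',(1000*np.array([co*d[0]+sn*d[1],-sn*d[0]+co*d[1]])).round(1),'size',round(w,1),round(hh,1),'ang-TH',round((a-np.degrees(TH)+45)%90-45,2))
E
python3 -c "
from st import *
show();wtile()"
```

```text
t 14.53 tcp [ 0.5628 -0.0258  0.0275] tool y deg 5.76 foot in stage mm [-11.1 -65.5] bottom 0.0225 F [-0.4  0.  -1.4]
tile? stage mm [-12.3   0.5] size 63.3 94.5 ang-TH 0.05
tile? stage mm [-165.   -64.8] size 3.0 1.2 ang-TH 41.07
```

>>> {"api": "move_arm", "payload": {
  "steps": [
    [0,[-0.0003,0.003,0],0],
    [0,[-0.0004,0.004,0],0],
    [0,[-0.0004,0.004,0],0],
    [0,[-0.0004,0.004,0],0],
    [0,[-0.0004,0.004,0],0],
    [0,[-0.0004,0.004,0],0],
    [0,[-0.0003,0.003,0],0],
    [0,[-0.0003,0.003,0],0],
    [0,[-0.0003,0.003,0],0],
    [0,[-0.0002,0.002,0],0],
    [0,[-0.0001,0.0015,0],0],
    [0,[0,0,0],0]
  ]
}}

```text
t: 16.08
ee_pos: [0.5595, 0.0091, 0.0276]
orientation: [-3.142, -0.0, 1.671]
contact_force: [0.1, 0.3, -1.9]
finger_gap: 0.177
finger_force: 59.5
```

```bash
python3 -c "
from st import *
show();wtile()"
```

```text
t 16.07 tcp [0.5595 0.0091 0.0276] tool y deg 5.72 foot in stage mm [-11.  -30.5] bottom 0.0226 F [ 0.1  0.3 -1.9]
tile? stage mm [-12.1  35.1] size 63.3 94.7 ang-TH 0.06
tile? stage mm [-176.6  -83.7] size 2.3 1.5 ang-TH 0.1
```

>>> {"api": "move_arm", "payload": {
  "steps": [
    [0,[-0.0001,0.001,0],0],
    [0,[-0.0001,0.001,0],0],
    [0,[-0.0001,0.001,0],0],
    [0,[0,0,0],0]
  ]
}}

```text
t: 16.62
ee_pos: [0.5593, 0.0119, 0.0277]
orientation: [3.141, -0.0, 1.671]
contact_force: [0.0, -1.2, -0.8]
finger_gap: 0.18
finger_force: 59.5
```

>>> {"api": "move_arm", "payload": {
  "steps": [
    [0,[-0.0001,0.0007,0],0],
    [0,[0,0.0005,0],0],
    [0,[0,0,0],0]
  ]
}}

```text
t: 17.0
ee_pos: [0.5591, 0.0125, 0.0277]
orientation: [3.141, 0.001, 1.67]
contact_force: [0.1, -2.0, -0.4]
finger_gap: 0.18
finger_force: 59.5
```

```bash
python3 -c "
from st import *
show();wtile()"
```

```text
t 17.0 tcp [0.5591 0.0125 0.0277] tool y deg 5.69 foot in stage mm [-11. -27.] bottom 0.0227 F [ 0.1 -2.  -0.4]
tile? stage mm [-12.1  38.5] size 63.3 94.7 ang-TH 0.03
tile? stage mm [-167.7  -77.7] size 7.4 0.7 ang-TH -42.07
```

>>> {"api": "move_arm", "payload": {
  "steps": [
    [0,[0,0.0005,0],0],
    [0,[0,0.0005,0],0],
    [0,[0,0,0],0]
  ]
}}

```text
t: 17.42
ee_pos: [0.5591, 0.0127, 0.0277]
orientation: [3.141, 0.001, 1.67]
contact_force: [-0.0, -4.8, -0.2]
finger_gap: 0.176
finger_force: 59.6
```

>>> {"api": "move_arm", "payload": {
  "steps": [
    [0,[0,0.0005,0],0],
    [0,[0,0.0005,0],0],
    [0,[0,0,0],0]
  ]
}}

```text
t: 17.8
ee_pos: [0.559, 0.0128, 0.0277]
orientation: [3.142, 0.002, 1.669]
contact_force: [-0.9, -6.6, -0.1]
finger_gap: 0.182
finger_force: 59.7
```

```bash
python3 -c "
from st import *
show();wtile()"
```

```text
t 17.8 tcp [0.559  0.0128 0.0277] tool y deg 5.64 foot in stage mm [-11.1 -26.7] bottom 0.0227 F [-0.9 -6.6 -0.1]
tile? stage mm [-12.2  38.6] size 63.3 94.2 ang-TH -0.04
tile? stage mm [-166.6  -76.6] size 4.0 0.6 ang-TH -40.68
```

>>> {"api": "move_arm", "payload": {
  "steps": [
    [0,[0,-0.004,0],0],
    [0,[0.0005,-0.008,0],0],
    [0,[0,0,0.015],0],
    [0,[0,0,0.025],0],
    [0,[-0.0325,0.0345,0],0],
    [0,[-0.033,0.035,0],0],
    [0,[0,0,0],0],
    [0,[0,0,0],0]
  ]
}}

```text
t: 18.85
ee_pos: [0.495, 0.0728, 0.0686]
orientation: [3.139, -0.001, 1.671]
contact_force: [-0.7, -0.0, -0.8]
finger_gap: 0.181
finger_force: 59.5
```

```bash
python3 -c "
from st import *
show();wtile()"
```

```text
t 18.85 tcp [0.495  0.0728 0.0686] tool y deg 5.74 foot in stage mm [-68.8  39.4] bottom 0.0636 F [-0.7 -0.  -0.8]
tile? stage mm [-12.2  55.9] size 63.1 59.8 ang-TH 0.05
tile? stage mm [0.5 6.5] size 20.5 7.4 ang-TH 31.81
```

>>> {"api": "move_arm", "payload": {
  "steps": [
    [0,[0,0,-0.03],0],
    [0,[0,0,-0.011],0],
    [0,[0,0,0],0],
    [0,[0.003,0.0003,0],0],
    [0,[0.002,0.0002,0],0],
    [0,[0.002,0.0002,0],0],
    [0,[0.002,0.0002,0],0],
    [0,[0.002,0.0002,0],0],
    [0,[0.003,0.0003,0],0],
    [0,[0.004,0.0004,0],0],
    [0,[0.004,0.0004,0],0],
    [0,[0.004,0.0004,0],0]
  ]
}}

```text
t: 20.4
ee_pos: [0.5204, 0.0751, 0.0266]
orientation: [3.142, 0.0, 1.67]
contact_force: [0.4, -0.0, -1.6]
finger_gap: 0.181
finger_force: 59.6
```

```bash
python3 -c "
from st import *
show();wtile()"
```

```text
t 20.4 tcp [0.5204 0.0751 0.0266] tool y deg 5.71 foot in stage mm [-43.3  39.2] bottom 0.0216 F [ 0.4 -0.  -1.6]
tile? stage mm [ 5.  55.4] size 63.1 60.4 ang-TH 0.04
tile? stage mm [3.  9.5] size 16.3 6.4 ang-TH 0.08
```

>>> {"api": "move_arm", "payload": {
  "steps": [
    [0,[0.003,0.0003,0.0008],0],
    [0,[0.004,0.0004,0],0],
    [0,[0.004,0.0004,0],0],
    [0,[0.004,0.0004,0],0],
    [0,[0.004,0.0004,0],0],
    [0,[0.003,0.0003,0],0],
    [0,[0.002,0.0002,0],0],
    [0,[0.0015,0.0002,0],0],
    [0,[0.001,0.0001,0],0],
    [0,[0,0,0],0]
  ]
}}

```text
t: 21.7
ee_pos: [0.5467, 0.0778, 0.0275]
orientation: [3.141, -0.0, 1.67]
contact_force: [-0.2, -0.3, -1.5]
finger_gap: 0.18
finger_force: 59.5
```

>>> {"api": "move_arm", "payload": {
  "steps": [
    [0,[0.001,0.0001,0],0],
    [0,[0.001,0.0001,0],0],
    [0,[0,0,0],0]
  ]
}}

```text
t: 22.08
ee_pos: [0.5488, 0.0781, 0.0275]
orientation: [3.141, -0.0, 1.67]
contact_force: [-1.0, -0.2, -1.1]
finger_gap: 0.18
finger_force: 59.5
```

```bash
python3 -c "
from st import *
show();wtile()"
```

```text
t 22.07 tcp [0.5488 0.0781 0.0275] tool y deg 5.71 foot in stage mm [-14.7  39.3] bottom 0.0225 F [-1.  -0.2 -1.1]
tile? stage mm [33.5 57.1] size 63.0 57.4 ang-TH 0.46
tile? stage mm [30.7 10.3] size 6.5 14.0 ang-TH -12.52
```

>>> {"api": "move_arm", "payload": {
  "steps": [
    [0,[0.0007,0.0001,0],0],
    [0,[0.0005,0,0],0],
    [0,[0,0,0],0]
  ]
}}

```text
t: 22.5
ee_pos: [0.5499, 0.0781, 0.0274]
orientation: [3.141, -0.0, 1.67]
contact_force: [0.3, -0.1, -0.7]
finger_gap: 0.18
finger_force: 59.5
```

>>> {"api": "move_arm", "payload": {
  "steps": [
    [0,[0.0005,0,0],0],
    [0,[0.0005,0,0],0],
    [0,[0,0,0],0]
  ]
}}

```text
t: 22.88
ee_pos: [0.5503, 0.0781, 0.0273]
orientation: [-3.141, -0.0, 1.67]
contact_force: [-1.8, 0.0, -0.5]
finger_gap: 0.179
finger_force: 59.7
```

```bash
python3 -c "
from st import *
show();wtile()"
```

```text
t 22.88 tcp [0.5503 0.0781 0.0273] tool y deg 5.71 foot in stage mm [-13.2  39.2] bottom 0.0223 F [-1.8  0.  -0.5]
tile? stage mm [35.1 56.9] size 63.0 57.3 ang-TH 0.09
tile? stage mm [33.3  9.5] size 12.2 5.5 ang-TH -5.22
```

>>> {"api": "move_arm", "payload": {
  "steps": [
    [0,[0.0005,0,0],0],
    [0,[0.0005,0,0],0],
    [0,[0,0,0],0]
  ]
}}

```text
t: 23.3
ee_pos: [0.5506, 0.0783, 0.0271]
orientation: [-3.139, -0.001, 1.67]
contact_force: [-5.1, 0.5, 0.1]
finger_gap: 0.18
finger_force: 59.7
```

>>> {"api": "move_arm", "payload": {
  "steps": [
    [0,[0.0005,0,0],0],
    [0,[0.0005,0,0],0],
    [0,[0,0,0],0]
  ]
}}

```text
t: 23.68
ee_pos: [0.5507, 0.0782, 0.0269]
orientation: [-3.137, -0.001, 1.67]
contact_force: [-7.1, 1.1, 1.2]
finger_gap: 0.181
finger_force: 59.8
```

>>> {"api": "move_arm", "payload": {
  "steps": [
    [0,[-0.004,-0.0004,0],0],
    [0,[-0.008,-0.0008,0],0],
    [0,[0,0,0.015],0],
    [0,[0,0,0.025],0],
    [0,[0.0325,-0.036,0],0],
    [0,[0.0325,-0.036,0],0],
    [0,[0,0,0],0],
    [0,[0,0,0],0]
  ]
}}

```text
t: 24.68
ee_pos: [0.6059, 0.0052, 0.068]
orientation: [3.141, -0.0, 1.67]
contact_force: [-0.8, -0.1, -1.2]
finger_gap: 0.176
finger_force: 59.6
```

```bash
python3 -c "
from st import *
show();wtile()"
```

```text
t 24.68 tcp [0.6059 0.0052 0.068 ] tool y deg 5.7 foot in stage mm [ 34.8 -39. ] bottom 0.063 F [-0.8 -0.1 -1.2]
tile? stage mm [35.2 38.1] size 63.1 95.0 ang-TH -0.3
tile? stage mm [ 3.6 49.4] size 3.7 0.0 ang-TH -2.36
```

>>> {"api": "move_arm", "payload": {
  "steps": [
    [0,[0,0,-0.03],0],
    [0,[0,0,-0.0105],0],
    [0,[0,0,0],0],
    [0,[-0.0003,0.003,0],0],
    [0,[-0.0003,0.003,0],0],
    [0,[-0.0002,0.002,0],0],
    [0,[-0.0001,0.001,0],0],
    [0,[-0.0001,0.001,0],0],
    [0,[0,0.0005,0],0],
    [0,[0,0.0005,0],0],
    [0,[0,0,0],0]
  ]
}}

```text
t: 26.1
ee_pos: [0.6048, 0.0159, 0.0269]
orientation: [-3.142, -0.0, 1.67]
contact_force: [-0.3, 0.4, -1.2]
finger_gap: 0.177
finger_force: 59.6
```

>>> {"api": "move_arm", "payload": {
  "steps": [
    [0,[0,0.0005,0],0],
    [0,[0,0.0005,0],0],
    [0,[0,0,0],0]
  ]
}}

```text
t: 26.48
ee_pos: [0.6048, 0.0167, 0.0269]
orientation: [3.142, 0.0, 1.67]
contact_force: [-0.7, -1.0, -1.2]
finger_gap: 0.177
finger_force: 59.6
```

>>> {"api": "move_arm", "payload": {
  "steps": [
    [0,[0,0.0005,0],0],
    [0,[0,0.0005,0],0],
    [0,[0,0,0],0]
  ]
}}

```text
t: 26.85
ee_pos: [0.6048, 0.0169, 0.027]
orientation: [3.141, 0.001, 1.67]
contact_force: [0.1, -4.0, -1.0]
finger_gap: 0.182
finger_force: 59.6
```

```bash
python3 -c "
from st import *
show();wtile()"
```

```text
t 26.85 tcp [0.6048 0.0169 0.027 ] tool y deg 5.67 foot in stage mm [ 34.9 -27.2] bottom 0.022 F [ 0.1 -4.  -1. ]
tile? stage mm [35.2 38.2] size 63.3 95.0 ang-TH -0.31
tile? stage mm [ 3.7 48. ] size 3.1 0.0 ang-TH -2.91
```

>>> {"api": "move_arm", "payload": {
  "steps": [
    [0,[0,-0.004,0],0],
    [0,[0.001,-0.01,0],0],
    [0,[0,0,0.02],0],
    [0,[0,0,0.03],0],
    [0,[-0.007,-0.048,0],0],
    [0,[-0.007,-0.048,0],0],
    [0,[-0.007,-0.048,0],0],
    [0,[0,0,0],0],
    [0,[0,0,-0.04],0],
    [0,[0,0,-0.022],0],
    [0,[0,0,-0.005],0],
    [0,[0,0,0],0]
  ]
}}

```text
t: 28.4
ee_pos: [0.5856, -0.1396, 0.0108]
orientation: [3.14, -0.0, 1.671]
contact_force: [-0.1, -0.5, -1.3]
finger_gap: 0.179
finger_force: 59.5
```

```bash
python3 -c "
from st import *
show();wtile()"
```

```text
t 28.4 tcp [ 0.5856 -0.1396  0.0108] tool y deg 5.75 foot in stage mm [ 1.00e-01 -1.81e+02] bottom 0.0058 F [-0.1 -0.5 -1.3]
```

Lower the last few mm with a force check.

>>> {"api": "move_arm", "payload": {
  "steps": [
    [0,[0,0,-0.003],0],
    [0,[0,0,-0.0015],0],
    [0,[0,0,0],0]
  ]
}}

```text
t: 28.82
ee_pos: [0.5848, -0.14, 0.0055]
orientation: [3.141, -0.0, 1.67]
contact_force: [0.5, 0.6, -0.7]
finger_gap: 0.177
finger_force: 59.5
```

>>> {"api": "move_arm", "payload": {
  "steps": [
    [0,[0,0,-0.0007],0],
    [0,[0,0,0],0]
  ]
}}

```text
t: 29.08
ee_pos: [0.5849, -0.1401, 0.0049]
orientation: [3.141, -0.0, 1.67]
contact_force: [-0.0, 0.0, 0.2]
finger_gap: 0.176
finger_force: 59.9
```

>>> {"api": "move_arm", "payload": {
  "steps": [
    [0.3,[0,0,0],0],
    [0.6,[0,0,0],0],
    [1,[0,0,0],0],
    [1,[0,0,0],0],
    [1,[0,0,0.02],0],
    [1,[0,0,0.05],0],
    [1,[0,0,0.05],0],
    [1,[0,0,0.05],0],
    [1,[0,0.035,0.02],0],
    [1,[0,0.035,0.01],0],
    [1,[0,0,0],0],
    [1,[0,0,0],0]
  ]
}}

```text
t: 30.58
ee_pos: [0.5846, -0.071, 0.2055]
orientation: [3.141, 0.001, 1.67]
contact_force: [-0.2, -0.5, 0.8]
finger_gap: 1.001
finger_force: 0.0
```

```bash
python3 - <<'E'
from st import *
show();wtile()
im=cv2.imread('pics/wl.png');c=viewer.calibration('wrist');g=cv2.cvtColor(im,6)
print('img bounds',proj(c,[.5855,-.146,.072]))
def W(x,y,z): co,s=np.cos(TH),np.sin(TH);return [S[0]+co*x/1000-s*y/1000,S[1]+s*x/1000+co*y/1000,z]
for y in (5,35,65): print('x-scan y',y,[int(g[tuple(int(round(v)) for v in proj(c,W(x,y,.027))[::-1])]) for x in np.arange(56,84,1)])
for x in (12,25,50): print('y-scan x',x,[int(g[tuple(int(round(v)) for v in proj(c,W(x,y,.027))[::-1])]) for y in np.arange(74,106,1)])
for n in('scene','side'):
    b=viewer.snapshot(n)[:,:,::-1].copy();cv2.imwrite(f'pics/{n}9.png',b);d=viewer.calibration(n)
    for nm,p in (('vialcap',(.416,.25,.044)),('vialbody',(.416,.25,.015)),('push grip',(.5855,-.146,.06)),('push side',(.605,-.146,.06)),('push foot',(.5855,-.146,.012)),('bottlecap',(.517,.197,.108)),('cup lid',(.412,-.0096,.068))):
        q=proj(d,p).round().astype(int);print(n,nm,q,b[q[1],q[0]] if 0<=q[1]<384 and 0<=q[0]<512 else None)
E
```

```text
t 30.57 tcp [ 0.5846 -0.071   0.2055] tool y deg 5.67 foot in stage mm [   5.9 -112.6] bottom 0.2005 F [-0.2 -0.5  0.8]
tile? stage mm [35.6 26.6] size 61.9 71.0 ang-TH -0.05
tile? stage mm [-180.4    7.1] size 6.3 0.0 ang-TH -0.02
img bounds [247.51575959 240.34664457]
x-scan y 5 [153, 153, 153, 153, 111, 111, 135, 149, 150, 150, 153, 78, 109, 132, 131, 133, 136, 135, 133, 131, 130, 131, 133, 109, 109, 110, 110, 111]
x-scan y 35 [148, 148, 148, 149, 148, 148, 148, 148, 148, 152, 108, 68, 120, 133, 132, 134, 134, 137, 135, 134, 132, 130, 131, 133, 107, 109, 109, 109]
x-scan y 65 [23, 23, 23, 22, 22, 24, 24, 23, 24, 23, 24, 23, 24, 23, 23, 23, 24, 24, 23, 23, 23, 23, 24, 23, 23, 23, 22, 24]
y-scan x 12 [23, 24, 24, 24, 23, 24, 24, 24, 26, 24, 24, 24, 24, 23, 23, 24, 24, 23, 22, 24, 23, 24, 22, 25, 22, 23, 24, 24, 24, 93, 179, 179]
y-scan x 25 [23, 24, 23, 25, 24, 24, 23, 23, 23, 23, 23, 24, 23, 24, 24, 23, 24, 25, 24, 24, 22, 22, 24, 23, 24, 23, 23, 24, 22, 23, 24, 47]
y-scan x 50 [25, 23, 25, 24, 25, 24, 24, 24, 24, 24, 24, 24, 25, 24, 24, 24, 25, 25, 25, 24, 24, 23, 24, 22, 23, 23, 24, 24, 24, 26, 25, 22]
scene vialcap [146 167] [ 62  69 213]
scene vialbody [148 176] [64 67 78]
scene push grip [306 207] [102 101 100]
scene push side [312 203] [185 188 191]
scene push foot [304 223] [121 123 124]
scene bottlecap [187 139] [ 61  67 224]
scene cup lid [204 209] [ 10 193 241]
side vialcap [327 270] [ 50  53 178]
side vialbody [326 280] [23 25 24]
side push grip [238 126] [102 101  98]
side push side [230 126] [163 166 167]
side push foot [239 142] [59 60 58]
side bottlecap [269 223] [ 47  52 178]
side cup lid [317 161] [ 70 163 212]
```

>>> {"api": "move_arm", "payload": {
  "steps": [
    [1,[-0.005,0.055,0],0],
    [1,[-0.005,0.055,0],0],
    [1,[-0.005,0.055,0],0],
    [1,[-0.005,0.055,0],0],
    [1,[0,0,0],0],
    [1,[0,0,0],0]
  ]
}}

```text
t: 31.48
ee_pos: [0.565, 0.1484, 0.2045]
orientation: [-3.141, 0.001, 1.669]
contact_force: [-0.8, -1.0, -0.6]
finger_gap: 1.003
finger_force: 0.0
```

```bash
python3 - <<'E'
from st import *
show();wtile()
im=cv2.imread('pics/wl.png');c=viewer.calibration('wrist');g=cv2.cvtColor(im,6).astype(np.float32)
def W(x,y,z): co,s=np.cos(TH),np.sin(TH);return [S[0]+co*x/1000-s*y/1000,S[1]+s*x/1000+co*y/1000,z]
def scan(P): q=np.array([proj(c,p) for p in P],np.float32);return cv2.remap(g,q[:,:1].copy(),q[:,1:].copy(),1).ravel().astype(int).tolist()
for y in (0,25,50,75): print('x-scan y',y,scan([W(x,y,.027) for x in np.arange(60,84,1)]))
for x in (8,20,35,50,62): print('y-scan x',x,scan([W(x,y,.027) for y in np.arange(78,104,1)]))
E
```

```text
t 31.48 tcp [0.565  0.1484 0.2045] tool y deg 5.62 foot in stage mm [  8.3 107.6] bottom 0.1995 F [-0.8 -1.  -0.6]
tile? stage mm [36.6 23.6] size 60.2 61.8 ang-TH -0.01
tile? stage mm [55.2 81.5] size 4.7 8.8 ang-TH 2.11
x-scan y 0 [192, 194, 223, 226, 227, 227, 192, 131, 169, 205, 215, 215, 218, 218, 217, 214, 212, 212, 212, 186, 151, 143, 183, 188]
x-scan y 25 [216, 186, 208, 222, 227, 228, 212, 130, 141, 157, 156, 142, 141, 159, 197, 217, 216, 214, 214, 211, 190, 176, 188, 189]
x-scan y 50 [219, 178, 207, 228, 229, 229, 229, 149, 139, 179, 196, 128, 94, 61, 48, 48, 60, 87, 117, 184, 164, 120, 130, 184]
x-scan y 75 [200, 217, 228, 230, 230, 230, 230, 149, 77, 45, 42, 40, 40, 39, 39, 40, 40, 40, 83, 108, 116, 117, 136, 185]
y-scan x 8 [231, 231, 231, 231, 231, 231, 230, 227, 227, 227, 227, 229, 230, 230, 230, 231, 228, 209, 151, 87, 74, 45, 22, 31, 61, 110]
y-scan x 20 [223, 231, 231, 231, 231, 231, 230, 227, 226, 226, 227, 229, 229, 229, 229, 230, 227, 203, 142, 84, 74, 42, 20, 31, 63, 111]
y-scan x 35 [197, 230, 230, 230, 228, 212, 199, 226, 213, 152, 108, 93, 94, 100, 138, 196, 222, 195, 116, 78, 64, 36, 24, 43, 80, 114]
y-scan x 50 [230, 230, 230, 230, 229, 223, 218, 225, 224, 224, 225, 227, 228, 229, 229, 227, 223, 187, 102, 77, 64, 34, 24, 43, 81, 115]
y-scan x 62 [230, 230, 230, 230, 230, 227, 202, 140, 89, 47, 41, 50, 50, 50, 50, 50, 50, 50, 49, 45, 32, 22, 24, 46, 83, 119]
```

```bash
python3 -c "
from workcell import finish_job
print(finish_job())"
```

```text
the job is handed in; nothing more can be done
None
```

The job is handed in at about 31 s of the 64 s: the vial was moved first and stands upright on the bench, the tile sits against both stops with no gap showing in the wrist image, the push block stands upright on the bench beside the stage, and the bottle, cup and beaker were never touched.

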